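Close up the coolant tank and crack the feed valve half open

ROBOT

A 6-joint arm with a two-finger parallel gripper is mounted at the origin on the work surface. World frame = base frame: x ahead of the robot, y to its left, z up, the work surface at z = 0. Lengths are in m, angles in rad, forces in N, time in s.
With the tool pointing down it reaches from about 0.425 to 0.95 m from the base axis. Payload 3.5 kg.
Tool frame: the origin (TCP) lies between the finger pads; the fingertips stand 25 mm ahead of it and the grasp point (between the pads) lies 6 mm ahead of it (ctrl.tips_ahead is the distance from the TCP to the fingertips, in m); z points along the fingers, y is the direction in which the jaws open and shut (so a half turn about z gives the same grasp; the last joint's range is limited). The gripper opens to 85 mm and grips with 20 to 120 N. Pads are 22 mm wide; open, the fingers measure 114 mm over their backs; the gripper's body (76 mm by 85 mm) begins 54 mm behind the grasp point. The pads swing forward as they close: fully open they stand 13 mm farther back than shut.
Start: joints at [-1.321, 0.286, 1.577, -0, 1.279, -0.15], TCP at [0.263, -0.622, 0.256] pointing down, gripper open.
Joint ranges: [-2.77, 2.77], [-0.9, 2.22], [0.21, 2.48], [-1.53, 4.67], [0.24, 2.81], [-2.84, 2.84]. Speed limits (rad/s): [2.79, 2.79, 3.14, 3.14, 3.14, 3.14].

INTERFACE

Orientations are given as a unit quaternion [x, y, z, w].
In Python, from plant import ctrl, viewer, workorder gives the robot as it stands.
- The arm moves only by the tool drive_tool, never from a script. Its argument "deltas" is a list of rows, each an object of numbers: "dx", "dy", "dz": the shift along the world's x, y, z in m; "rx", "ry", "rz": the turn, a rotation vector about the world's x, y, z in degrees; "jaw": the finger opening in m, from 0 to 0.0854. In form: [{"dx": .., "dy": .., "dz": .., "rx": .., "ry": .., "rz": .., "jaw": ..}, ...]. A call has 1 to 20 rows; each row shifts and turns the commanded pose from where the row before left it; what a row does not reach is not made up. A row lasts 1/8 s, in which the tool goes at most 62.5 mm and 10.7 degrees, less where a joint would pass 70% of its speed; a pose out of reach is approached as far as the arm can. A call with a gripper value outside its range is refused whole. The fingers move at their own pace and stop on an object; "squeeze" is the grip in N (left out, the last holds). Time passes only in rows, so rows that do not move let the fingers close. It gives the time, the measured TCP pose, the force and the opening at its end, in the units of the state.
- ctrl.get_state(): the state, without advancing time (a new reading comes with each control period).
- viewer.read_camera(name): name is "scene" or "top"; returns the picture (480x640x3 uint8, red, green, blue); there is no depth.
- viewer.camera_info(name): a dict with "K" (3x3 intrinsics, pixels), "dist_coeffs" ([k1, k2, p1, p2, k3] as OpenCV has them; the pictures are not rectified), "R" (3x3) and "t" (3): a world point X has camera coordinates R X + t. Camera axes: x right, y down, z forward; pixel columns grow to the right and rows downward; lengths in m; the calibration is good to about 2 mm. A picture is of the moment at which its call begins. camera_info takes no time and is no camera call.
- workorder.sign_off(): hands the job in, once; it reports no verdict.
The state is a dict: "time": time; "qpos": joint angles; "dq": joint speeds; "joint_efforts": joint torques, N m; "eef_pos": TCP position; "tcp_rot": TCP orientation; "contact_force": force on the tool from outside, world axes, zero at the start; "wrist_torque": the same for the moment, N m; "opening": opening from 0.0 (shut) to 1.0 (fully open).
Only numpy, scipy, OpenCV 4.12 (cv2) and the standard library are available. Lean on these libraries where they do the work, as an engineer would, in place of code of your own. Each camera call takes 0.05 s, during which the arm holds its last target. There are 200 camera calls.

TASK

The coolant tank has just been topped up: lift the strainer basket out of its filler neck by the bar handle and stand it upright in the steel drip tray, without dropping it. Then swing the captive cap over the neck until its arm meets the stop, and screw the cap down clockwise until it is tight. Only then turn the lever of the ball valve on the pipe from shut to half open, 45 degrees; leave the other things on the bench where they are.

Things in the scene. Friction and masses are not known exactly. Their poses are not given: they have to be found in the camera images.
- tank: Grey steel bench coolant tank, 220 (x) by 280 (y) by 80 mm high, fixed to the bench. Origin: centre of its underside, z up. On its top stand the filler neck at (-20, 90) mm, the 22 mm thick post of the swing arm at (50, 0) mm with its top at 168 mm, and a black pump motor at (72, -100) mm, up to 136 mm high.
- neck (a point): Centre of the filler neck's rim, 140 mm above the bench; upright steel tube, 72 mm outside and 62 mm inside diameter, 60 mm tall above the tank. Axes as the tank's.
- strainer: Loose aluminium strainer basket, 0.2 kg, 110 mm high: cup 53 mm across, 55 mm deep, above it a flange 72 mm across, 4 mm thick, and an arched bar handle; flat foot. Origin: centre of its foot, z up, x along the bar. At the start the cup is down in the neck, flange on the rim (foot 55 mm below the rim): lift it 60 mm or more to clear.
- strainer_bar (a point): Middle of the strainer's bar handle, 104 mm above its foot. The bar is 64 mm long along x, 12 mm wide (y) and 12 mm high, with 39 mm free height below it; pinch it across y.
- tray: Shallow steel drip tray, fixed: 200 (x) by 150 (y) mm, walls 4 mm thick and 18 mm high, floor 4 mm thick. Origin: centre of its underside. It stands on one side of the tank, the valve on the other; which is which varies.
- post (a point): Point on the vertical axis about which the swing arm turns, 146 mm above the bench (underside of the arm). Axes as the tank's.
- davit (a joint): Angle of the swing arm (rad): 0 = against its stop, cap exactly above the neck; grows anticlockwise seen from above, 1.3 to 1.9 at the start. It has some friction and stays where it is left. The cap's axis is 114 mm from the post's axis.
- davit_peg (a point): Upright black peg on the outer end of the swing arm, to swing it by: 20 mm diameter, rising 49 mm above the arm, 199 mm from the post's axis. Point on its axis at gripping height, 186 mm above the bench, 28 mm above the arm's top and 21 mm below the peg's top. x points outward along the arm. The cap is 85 mm further in.
- cap (a joint): Turn of the screw cap in the collar of the swing arm (rad): 0 = tight (it stops there), positive = unscrewed, anticlockwise seen from above; 1.6 to 2.3 at the start. The cap moves down 6 mm per rad as it is tightened. It has some friction and stays where it is left.
- cap_grip (a point): On the axis of the grey cap (90 mm across), at gripping height in the middle of the black bar across its top. The bar is 80 mm long along x, 16 mm wide (y) and 33 mm high; this point is 9 mm below its top and 24 mm above the cap's flat face. Height about 189 mm above the bench when tight.
- valve_axis (a point): On the vertical axis of the ball valve, at the lever's mid height, 122 mm above the bench. The valve (brass body) sits midway in a steel pipe 26 mm thick that runs 140 mm along y, pipe axis 75 mm above the bench, with upright ends; fixed to the bench. Axes: those of the pipe stand.
- valve (a joint): Opening of the valve (rad): 0 = shut, lever across the pipe along the stand's -x; pi/2 = full open, lever along the pipe to +y. Clockwise seen from above; 0.785 is half open. Some friction; it stays where it is left.
- valve_grip (a point): Grip point in the black sleeve of the valve lever, 85 mm from the valve's axis, 122 mm above the bench. The sleeve is 18 mm wide, 14 mm high and runs from 45 to 115 mm from the axis; the lever points along this point's -x.
- brush: Bystander: hand brush lying beside the tank.
- wrench: Bystander: wrench lying beside the tank.
- jar: Bystander: jar, 64 mm across, 75 mm high.
- offcut: Bystander: pipe offcut standing on end, 60 mm across, 50 mm high.
- block: Bystander: wooden block 50 x 100 x 35 mm in front of the tank.
- tape: Bystander: tape measure, 65 x 65 x 35 mm.
Not all that is in view belongs to the job. What is shaped like the strainer but turquoise is not meant.

How it is judged:
On the way, in this order (a step that is already met when the one before it is completed fails the run):
1. the strainer basket stands upright in the drip tray, let go (x of strainer in the frame of tray between -0.072 and 0.072 m and y of strainer in the frame of tray between -0.048 and 0.048 m and z of strainer in the frame of tray below 0.012 m and angle between strainer's own z axis and vertical below 0.15 rad and contact force between the fingers and strainer below 0.2 N and linear speed of strainer below 0.03 m/s), for 0.2 s.
2. the cap is swung over the neck, the arm at its stop (value of joint davit below 0.09 rad), for 0.2 s.
3. the cap is screwed tight, the arm still at its stop (value of joint davit below 0.09 rad and value of joint cap below 0.16 rad), for 0.2 s.
4. the valve lever is at half open (value of joint valve between 0.645 and 0.925 rad), for 0.2 s.
At the end, for the whole second after the job is handed in: The strainer stands upright (within 0.15 rad) on the tray's floor, at rest and let go, its foot inside the walls; the swing arm is within 0.09 rad of its stop and the cap within 0.16 rad of tight; the valve is open 45 degrees, give or take 8 degrees (0.645 to 0.925 rad); all at rest (all of step 1 and all of step 3 and all of step 4 and velocity of joint davit between -0.05 and 0.05 rad/s and velocity of joint cap between -0.05 and 0.05 rad/s and velocity of joint valve between -0.05 and 0.05 rad/s); the robot touches nothing.
It fails at once if the valve is opened before the cap is tight (value of joint valve above 0.35 rad and value of joint cap above 0.3 rad).
It fails at once if the strainer is dropped (contact force between the fingers and strainer below 0.1 N and linear speed of strainer above 0.6 m/s).
It fails at once if a bystander is pushed more than 40 mm or knocked over (distance of any of brush, wrench, jar, offcut, tape, block from where it was at the start of the episode above 0.04 m or angle between any of brush, wrench, jar, offcut, tape, block's own z axis and vertical above 0.6 rad).
It also fails if it takes over 72 s, if anything falls off the work surface, if the arm or the gripper's body presses on something with over 40 N, if the wrist force passes 120 N, or if a joint passes its speed limit or range.

## Working session

There is one attempt and no reset: what is moved stays moved. The work goes in short steps, Python scripts to look and compute and a tool call to move; the robot and the scene stay as the last step left them, time stands still between calls to the robot, and variables do not carry over. Pictures are saved under pics/ and viewed, about 8 in all and at most 12, crops included, and the job is handed in when it is done.

Besides the shell and the picture viewer there is one more tool, called by a JSON object that holds its "method" and its "body", one argument or row to a line. drive_tool: Moves the arm, as the interface text tells. Its arguments: {"type":"object","properties":{"deltas":{"type":"array"},"squeeze":{"type":"number"}},"required":["deltas"]}

```bash
mkdir -p pics; ls; cat > h.py <<'E'
import numpy as np, cv2
from plant import ctrl, viewer, workorder
def cam(n):
    i=viewer.camera_info(n); return [np.array(i[k],float) for k in("K","dist_coeffs","R","t")]
def ray(n,uv):
    K,d,R,t=cam(n); p=cv2.undistortPoints(np.array([[uv]],float),K,d)[0,0]
    return -R.T@t, R.T@np.array([p[0],p[1],1])
def at_z(n,uv,z):
    o,r=ray(n,uv); return (o+r*(z-o[2])/r[2]).round(4)
def proj(n,X):
    K,d,R,t=cam(n); return cv2.projectPoints(np.array(X,float).reshape(-1,1,3),cv2.Rodrigues(R)[0],t,K,d)[0].reshape(-1,2).round(1)
def shot(n,f): 
    im=viewer.read_camera(n)[:,:,::-1].copy(); cv2.imwrite(f,im); return im
E
python3 - <<'E'
from h import *
for n in("top","scene"):
    shot(n,f"pics/{n}0.png"); K,d,R,t=cam(n); print(n,(-R.T@t).round(3),R.round(2).tolist(),K[0,0])
print(ctrl.get_state())
E
```

```text
pics
top [0.284 0.021 1.67 ] [[-0.03, -1.0, -0.03], [-0.99, 0.03, -0.12], [0.12, 0.02, -0.99]] 580.0622728529954
scene [ 1.141 -0.534  1.086] [[0.68, 0.73, -0.01], [0.54, -0.51, -0.67], [-0.5, 0.46, -0.74]] 583.2558885631813
{'time': 0.1, 'qpos': array([-1.32098531e+00,  2.87106757e-01,  1.57804354e+00,  4.28833088e-05,
        1.27864478e+00, -1.49991843e-01]), 'dq': array([-0.00030936, -0.00116305, -0.00251584, -0.00031969, -0.00206094,
        0.0009924 ]), 'joint_efforts': array([ 4.77474296e-04, -4.07295656e+01, -2.93698990e+01, -1.63217442e-04,
        3.43168584e-03,  4.62734451e-08]), 'eef_pos': array([ 0.26263718, -0.62120768,  0.25505867]), 'tcp_rot': array([ 9.80086792e-01,  1.98566531e-01, -3.44374750e-05, -1.10086425e-03]), 'contact_force': array([ 0.22672587,  0.60151492, -0.20327973]), 'wrist_torque': array([ 0.02868955, -0.03973586, -0.00996809]), 'opening': 1.0015934861129054}
```

View pics/top0.png

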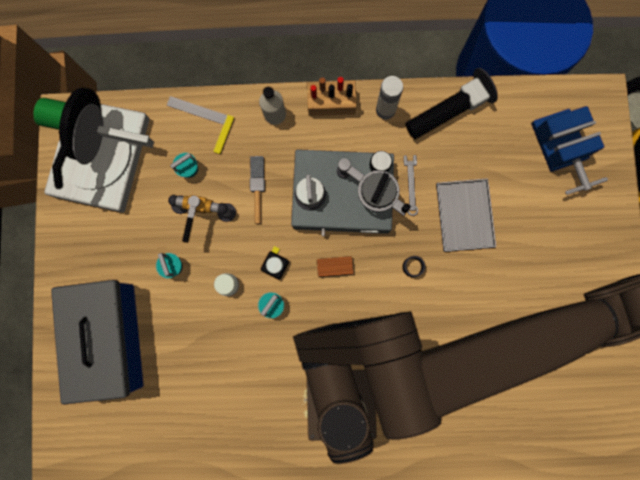

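View pics/scene0.png

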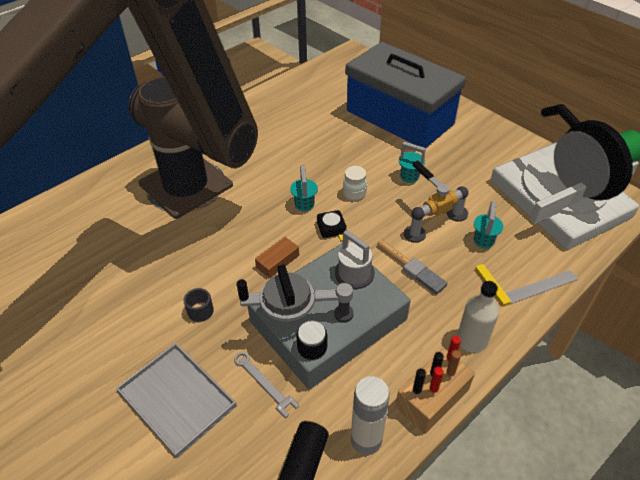

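The top view shows the grey strainer in its neck at (310,190), the post at (345,168), the cap at (378,190), the black peg near (408,209), the tray at (466,215) and the valve at (203,207) with its black lever ending near (187,238).

Candidates for the strainer:
- the grey one in the neck at top (310,190) / scene (354,258)
- turquoise look-alikes at top (185,165), (168,265) and (271,305), which are not meant

I choose the grey one and will check it in a close crop.

```bash
python3 - <<'E'
import cv2
a=cv2.imread("pics/top0.png"); s=cv2.imread("pics/scene0.png")
def crop(im,x,y,w,h,k,f):
    c=cv2.resize(im[y:y+h,x:x+w],None,fx=k,fy=k,interpolation=cv2.INTER_CUBIC)
    for i in range(x-x%10+10,x+w,10): cv2.line(c,((i-x)*k,0),((i-x)*k,6 if i%50 else 16),(0,0,255),1)
    for i in range(y-y%10+10,y+h,10): cv2.line(c,(0,(i-y)*k),(6 if i%50 else 16,(i-y)*k),(0,0,255),1)
    cv2.imwrite(f,c)
crop(a,285,140,133,100,6,"pics/tank_top.png")
crop(s,230,225,190,145,4,"pics/tank_scene.png")
crop(a,160,180,90,70,8,"pics/valve_top.png")
E
```

```text
(no output)
```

View pics/tank_top.png

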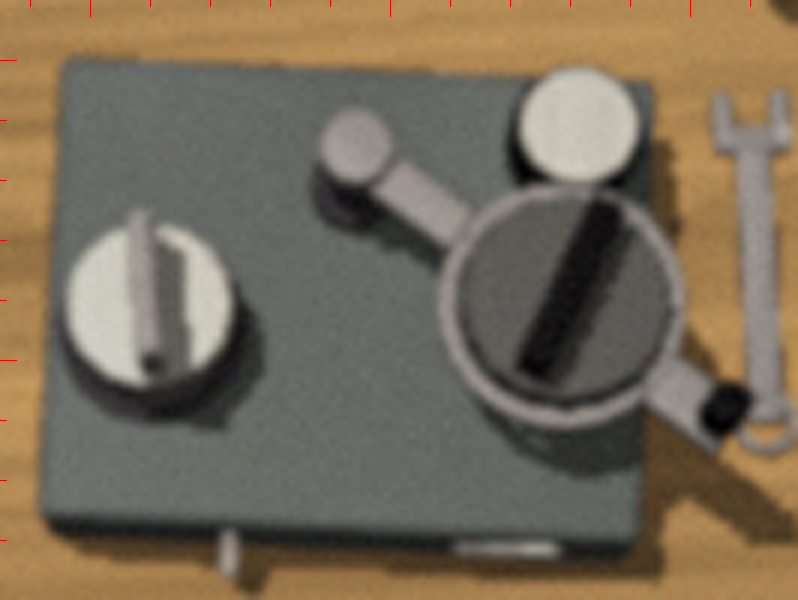

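View pics/tank_scene.png

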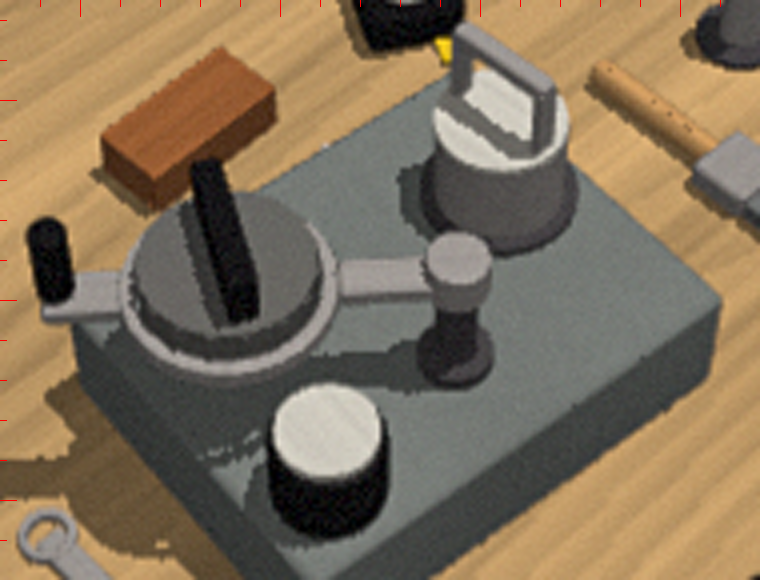

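View pics/valve_top.png

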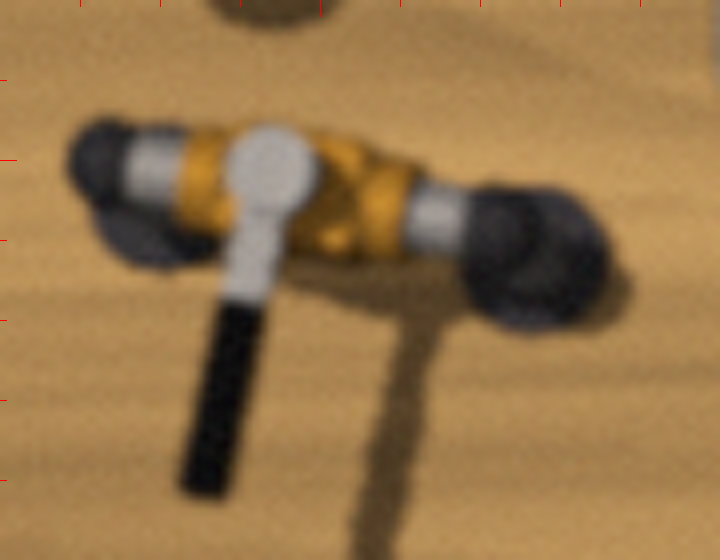

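The crops confirm the grey strainer with its grey bar at tank_top (146,290), plus:
- cap bar from (603,197) to (537,372)
- peg top at (727,407)
- post top at (356,147)
- valve hub at valve_top (272,172), with its lever end at (205,492)

Next I turn these into poses.

```bash
cat > m.py <<'E'
from h import *
from scipy.optimize import least_squares
T=lambda x,y:(285+x/6-.4,140+y/6-.4); S=lambda x,y:(230+x/4-.4,225+y/4-.4); V=lambda x,y:(160+x/8-.4,180+y/8-.4)
# tank: local point, camera, pixel
ob=[((.11,.14,.08),"top",T(66,60)),((.11,-.14,.08),"top",T(653,83)),((-.11,.14,.08),"top",T(42,517)),((-.11,-.14,.08),"top",T(637,543)),
((.05,0,.168),"top",T(356,147)),((.072,-.1,.136),"top",T(580,127)),((-.02,.09,.144),"top",T(150,305)),
((.11,.14,.08),"scene",S(719,298)),((.05,0,.168),"scene",S(459,257)),((.072,-.1,.136),"scene",S(328,431)),((-.02,.09,.144),"scene",S(500,120))]
def Rz(a): return np.array([[np.cos(a),-np.sin(a),0],[np.sin(a),np.cos(a),0],[0,0,1]])
def res(p):
    return np.concatenate([proj(c,Rz(p[2])@np.array(l)+[p[0],p[1],0])[0]-uv for l,c,uv in ob])
s=least_squares(res,[.5,0,0],loss="soft_l1",x_scale=.01,diff_step=1e-3); p=s.x
print("tank",p.round(4)); print(res(p).reshape(-1,2).round(1).tolist())
W=lambda l:(Rz(p[2])@np.array(l)+[p[0],p[1],0]).round(4)
neck=W((-.02,.09,.14)); post=W((.05,0,.146)); print("neck",neck,"post",post)
a,b=[at_z("top",T(*q),.195) for q in((140,215),(152,365))]; print("bar",(a+b)/2,np.degrees(np.arctan2(*(a-b)[1::-1])),np.linalg.norm(a-b))
print("bar scene mid",at_z("scene",S(506,60),.195))
peg=at_z("top",T(727,407),.207); print("peg",peg,np.linalg.norm((peg-post)[:2]))
d0=np.arctan2(*(neck-post)[1::-1]); print("davit",np.arctan2(*(peg-post)[1::-1])-d0, "arm angle at stop",np.degrees(d0),"peg final",(post[:2]+.199*np.array([np.cos(d0),np.sin(d0)])).round(4))
a,b=[at_z("top",T(*q),.21) for q in((603,197),(537,372))]; print("capbar",(a+b)/2,np.degrees(np.arctan2(*(a-b)[1::-1])),np.linalg.norm(a-b))
for z in(.13,):
  h=at_z("top",V(272,172),z); e=at_z("top",V(205,492),.129); print("valve",h,e,np.degrees(np.arctan2(*(e-h)[1::-1])),np.linalg.norm((e-h)[:2]))
c=[at_z("top",q,.018) for q in((437,182),(487,180),(494,247),(443,251))]; print("tray",np.mean(c,0),c)
E
python3 m.py
```

```text
tank [0.5975 0.     0.    ]
[[-11.1, 3.9], [-9.4, -3.1], [-5.5, 5.1], [-3.4, -2.2], [-8.9, 1.2], [-9.7, -1.8], [-7.4, 3.6], [7.0, -12.8], [8.1, -8.8], [12.0, -7.9], [4.1, -8.6]]
neck [0.5775 0.09   0.14  ] post [0.6475 0.     0.146 ]
bar [0.5833  0.06985 0.195  ] 3.0355691250555714 0.06609273787641115
bar scene mid [0.5919 0.0648 0.195 ]
peg [ 0.5223 -0.1762  0.207 ] 0.21615152092918521
davit -4.420411397153196 arm angle at stop 127.87498365109819 peg final [0.5253 0.1571]
capbar [ 0.5768  -0.11155  0.21   ] -22.652403957990266 0.08126924387491245
valve [0.5707 0.3868 0.13  ] [0.462 0.41  0.129] 167.95204730705157 0.1111482343539473
tray [ 0.5266  -0.37205  0.018  ] [array([ 0.6249, -0.2957,  0.018 ]), array([ 0.6265, -0.4414,  0.018 ]), array([ 0.431, -0.449,  0.018]), array([ 0.424 , -0.3021,  0.018 ])]
```

```bash
sed -i 's/\.reshape(-1,2)\.round(1)/.reshape(-1,2)/' h.py; sed -i 's/,x_scale=.01,diff_step=1e-3//' m.py; python3 m.py
```

```text
tank [ 0.6004 -0.0225 -0.0756]
[[-0.2, -1.0], [1.5, -0.7], [-0.4, 0.1], [1.7, 0.3], [1.0, -0.2], [0.7, -0.4], [0.4, -0.2], [2.1, -1.4], [-0.2, -0.8], [-0.2, -1.2], [0.4, -1.1]]
neck [0.5872 0.0688 0.14  ] post [ 0.6502 -0.0262  0.146 ]
bar [0.5833  0.06985 0.195  ] 3.0355691250555714 0.06609273787641115
bar scene mid [0.5919 0.0648 0.195 ]
peg [ 0.5223 -0.1762  0.207 ] 0.19712536620130855
davit -4.433202337779011 arm angle at stop 123.55066201149994 peg final [0.5402 0.1396]
capbar [ 0.5768  -0.11155  0.21   ] -22.652403957990266 0.08126924387491245
valve [0.5707 0.3868 0.13  ] [0.462 0.41  0.129] 167.95204730705157 0.1111482343539473
tray [ 0.5266  -0.37205  0.018  ] [array([ 0.6249, -0.2957,  0.018 ]), array([ 0.6265, -0.4414,  0.018 ]), array([ 0.431, -0.449,  0.018]), array([ 0.424 , -0.3021,  0.018 ])]
```

{"method": "drive_tool", "body": {
  "deltas": [
    {"dx": 0.0203, "dy": 0.043, "dz": 0.02, "rz": 10, "jaw": 0.0854},
    {"dx": 0.0203, "dy": 0.043, "dz": 0.02, "rz": 10},
    {"dx": 0.0203, "dy": 0.043, "rz": 10},
    {"dx": 0.0203, "dy": 0.043, "rz": 10},
    {"dx": 0.0203, "dy": 0.043, "rz": 10},
    {"dx": 0.0203, "dy": 0.043, "rz": 10},
    {"dx": 0.0203, "dy": 0.043, "rz": 10},
    {"dx": 0.0203, "dy": 0.043, "rz": 10},
    {"dx": 0.0203, "dy": 0.043, "rz": 10},
    {"dx": 0.0203, "dy": 0.043, "rz": 10},
    {"dx": 0.0203, "dy": 0.043, "rz": 10},
    {"dx": 0.0203, "dy": 0.043, "rz": 10},
    {"dx": 0.0203, "dy": 0.043, "rz": 10},
    {"dx": 0.0203, "dy": 0.043, "rz": 10},
    {"dx": 0.0203, "dy": 0.043, "rz": 10},
    {"dx": 0.0203, "dy": 0.043, "rz": 10},
    {}
  ],
  "squeeze": 60
}}

```text
schema error: expected keys dx, dy, dz, rx, ry, rz, jaw
```

{"method": "drive_tool", "body": {
  "deltas": [
    {"dx": 0.0203, "dy": 0.043, "dz": 0.02, "rx": 0, "ry": 0, "rz": 10, "jaw": 0.0854},
    {"dx": 0.0203, "dy": 0.043, "dz": 0.02, "rx": 0, "ry": 0, "rz": 10, "jaw": 0.0854},
    {"dx": 0.0203, "dy": 0.043, "dz": 0, "rx": 0, "ry": 0, "rz": 10, "jaw": 0.0854},
    {"dx": 0.0203, "dy": 0.043, "dz": 0, "rx": 0, "ry": 0, "rz": 10, "jaw": 0.0854},
    {"dx": 0.0203, "dy": 0.043, "dz": 0, "rx": 0, "ry": 0, "rz": 10, "jaw": 0.0854},
    {"dx": 0.0203, "dy": 0.043, "dz": 0, "rx": 0, "ry": 0, "rz": 10, "jaw": 0.0854},
    {"dx": 0.0203, "dy": 0.043, "dz": 0, "rx": 0, "ry": 0, "rz": 10, "jaw": 0.0854},
    {"dx": 0.0203, "dy": 0.043, "dz": 0, "rx": 0, "ry": 0, "rz": 10, "jaw": 0.0854},
    {"dx": 0.0203, "dy": 0.043, "dz": 0, "rx": 0, "ry": 0, "rz": 10, "jaw": 0.0854},
    {"dx": 0.0203, "dy": 0.043, "dz": 0, "rx": 0, "ry": 0, "rz": 10, "jaw": 0.0854},
    {"dx": 0.0203, "dy": 0.043, "dz": 0, "rx": 0, "ry": 0, "rz": 10, "jaw": 0.0854},
    {"dx": 0.0203, "dy": 0.043, "dz": 0, "rx": 0, "ry": 0, "rz": 10, "jaw": 0.0854},
    {"dx": 0.0203, "dy": 0.043, "dz": 0, "rx": 0, "ry": 0, "rz": 10, "jaw": 0.0854},
    {"dx": 0.0203, "dy": 0.043, "dz": 0, "rx": 0, "ry": 0, "rz": 10, "jaw": 0.0854},
    {"dx": 0.0203, "dy": 0.043, "dz": 0, "rx": 0, "ry": 0, "rz": 10, "jaw": 0.0854},
    {"dx": 0.0203, "dy": 0.043, "dz": 0, "rx": 0, "ry": 0, "rz": 10, "jaw": 0.0854},
    {"dx": 0, "dy": 0, "dz": 0, "rx": 0, "ry": 0, "rz": 0, "jaw": 0.0854}
  ],
  "squeeze": 60
}}

```text
time: 2.22
eef_pos: [0.5878, 0.0689, 0.2954]
tcp_rot: [-0.028, 1.0, 0.0, -0.001]
contact_force: [0.2, -0.9, 0.0]
opening: 0.997
```

{"method": "drive_tool", "body": {
  "deltas": [
    {"dx": 0, "dy": 0, "dz": -0.035, "rx": 0, "ry": 0, "rz": 0, "jaw": 0.0854},
    {"dx": 0, "dy": 0, "dz": -0.035, "rx": 0, "ry": 0, "rz": 0, "jaw": 0.0854},
    {"dx": 0, "dy": 0, "dz": -0.03, "rx": 0, "ry": 0, "rz": 0, "jaw": 0.0854},
    {"dx": 0, "dy": 0, "dz": 0, "rx": 0, "ry": 0, "rz": 0, "jaw": 0.005},
    {"dx": 0, "dy": 0, "dz": 0, "rx": 0, "ry": 0, "rz": 0, "jaw": 0.005},
    {"dx": 0, "dy": 0, "dz": 0, "rx": 0, "ry": 0, "rz": 0, "jaw": 0.005},
    {"dx": 0, "dy": 0, "dz": 0, "rx": 0, "ry": 0, "rz": 0, "jaw": 0.005},
    {"dx": 0, "dy": 0, "dz": 0, "rx": 0, "ry": 0, "rz": 0, "jaw": 0.005},
    {"dx": 0, "dy": 0, "dz": 0, "rx": 0, "ry": 0, "rz": 0, "jaw": 0.005},
    {"dx": 0, "dy": 0, "dz": 0, "rx": 0, "ry": 0, "rz": 0, "jaw": 0.005}
  ],
  "squeeze": 60
}}

```text
time: 3.48
eef_pos: [0.5882, 0.0665, 0.1977]
tcp_rot: [-0.025, 1.0, 0.0, 0.001]
contact_force: [-0.2, 1.5, 5.1]
opening: 0.126
```

{"method": "drive_tool", "body": {
  "deltas": [
    {"dx": 0, "dy": 0, "dz": 0.02, "rx": 0, "ry": 0, "rz": 0, "jaw": 0.005},
    {"dx": 0, "dy": 0, "dz": 0.03, "rx": 0, "ry": 0, "rz": 0, "jaw": 0.005},
    {"dx": 0, "dy": 0, "dz": 0.04, "rx": 0, "ry": 0, "rz": 0, "jaw": 0.005},
    {"dx": 0, "dy": 0, "dz": 0.04, "rx": 0, "ry": 0, "rz": 0, "jaw": 0.005},
    {"dx": 0, "dy": 0, "dz": 0.03, "rx": 0, "ry": 0, "rz": 0, "jaw": 0.005},
    {"dx": 0, "dy": 0, "dz": 0, "rx": 0, "ry": 0, "rz": 0, "jaw": 0.005}
  ],
  "squeeze": 60
}}

```text
time: 4.22
eef_pos: [0.5884, 0.066, 0.3597]
tcp_rot: [-0.025, 1.0, -0.0, 0.003]
contact_force: [1.1, -0.5, -1.7]
opening: 0.123
```

```bash
python3 - <<'E'
from h import *
im=shot("scene","pics/s1.png"); cv2.imwrite("pics/s1c.png",cv2.resize(im[110:370,180:480],None,fx=2,fy=2))
E
```

```text
(no output)
```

View pics/s1c.png

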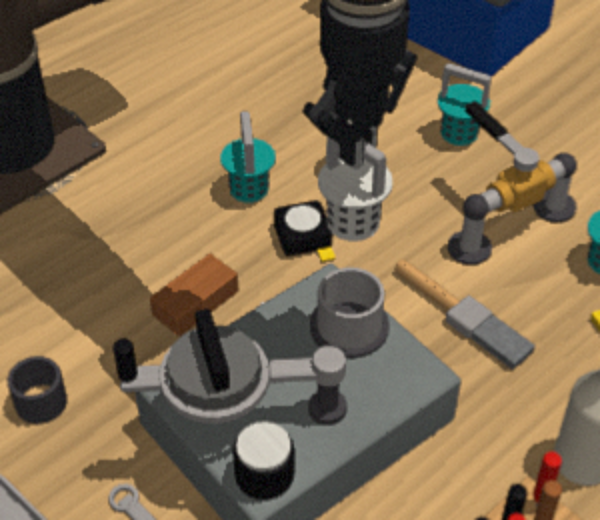

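The strainer is lifted clear and held upright at crop (355,190), and the neck is empty. I carry it to the tray.

{"method": "drive_tool", "body": {
  "deltas": [
    {"dx": -0.003, "dy": -0.02, "dz": 0, "rx": 0, "ry": 0, "rz": 0, "jaw": 0.005},
    {"dx": -0.006, "dy": -0.042, "dz": 0, "rx": 0, "ry": 0, "rz": 0, "jaw": 0.005},
    {"dx": -0.006, "dy": -0.042, "dz": 0, "rx": 0, "ry": 0, "rz": 0, "jaw": 0.005},
    {"dx": -0.006, "dy": -0.042, "dz": 0, "rx": 0, "ry": 0, "rz": 0, "jaw": 0.005},
    {"dx": -0.006, "dy": -0.042, "dz": 0, "rx": 0, "ry": 0, "rz": 0, "jaw": 0.005},
    {"dx": -0.006, "dy": -0.042, "dz": 0, "rx": 0, "ry": 0, "rz": 0, "jaw": 0.005},
    {"dx": -0.006, "dy": -0.042, "dz": 0, "rx": 0, "ry": 0, "rz": 0, "jaw": 0.005},
    {"dx": -0.006, "dy": -0.042, "dz": 0, "rx": 0, "ry": 0, "rz": 0, "jaw": 0.005},
    {"dx": -0.006, "dy": -0.042, "dz": 0, "rx": 0, "ry": 0, "rz": 0, "jaw": 0.005},
    {"dx": -0.006, "dy": -0.042, "dz": 0, "rx": 0, "ry": 0, "rz": 0, "jaw": 0.005},
    {"dx": -0.004, "dy": -0.04, "dz": -0.02, "rx": 0, "ry": 0, "rz": 0, "jaw": 0.005},
    {"dx": 0, "dy": 0, "dz": -0.05, "rx": 0, "ry": 0, "rz": 0, "jaw": 0.005},
    {"dx": 0, "dy": 0, "dz": -0.05, "rx": 0, "ry": 0, "rz": 0, "jaw": 0.005},
    {"dx": 0, "dy": 0, "dz": -0.05, "rx": 0, "ry": 0, "rz": 0, "jaw": 0.005},
    {"dx": 0, "dy": 0, "dz": -0.03, "rx": 0, "ry": 0, "rz": 0, "jaw": 0.005},
    {"dx": 0, "dy": 0, "dz": -0.02, "rx": 0, "ry": 0, "rz": 0, "jaw": 0.005},
    {"dx": 0, "dy": 0, "dz": -0.01, "rx": 0, "ry": 0, "rz": 0, "jaw": 0.005},
    {"dx": 0, "dy": 0, "dz": 0, "rx": 0, "ry": 0, "rz": 0, "jaw": 0.005}
  ],
  "squeeze": 60
}}

```text
time: 6.52
eef_pos: [0.5263, -0.3719, 0.1261]
tcp_rot: [-0.025, 1.0, 0.0, -0.0]
contact_force: [-0.1, -0.8, -1.5]
opening: 0.125
```

{"method": "drive_tool", "body": {
  "deltas": [
    {"dx": 0, "dy": 0, "dz": -0.006, "rx": 0, "ry": 0, "rz": 0, "jaw": 0.005},
    {"dx": 0, "dy": 0, "dz": -0.003, "rx": 0, "ry": 0, "rz": 0, "jaw": 0.005},
    {"dx": 0, "dy": 0, "dz": 0, "rx": 0, "ry": 0, "rz": 0, "jaw": 0.005}
  ]
}}

```text
time: 6.9
eef_pos: [0.5266, -0.3717, 0.1175]
tcp_rot: [-0.025, 1.0, -0.0, 0.0]
contact_force: [-0.4, 0.5, -2.7]
opening: 0.123
```

{"method": "drive_tool", "body": {
  "deltas": [
    {"dx": 0, "dy": 0, "dz": -0.0015, "rx": 0, "ry": 0, "rz": 0, "jaw": 0.005},
    {"dx": 0, "dy": 0, "dz": 0, "rx": 0, "ry": 0, "rz": 0, "jaw": 0.005}
  ]
}}

```text
time: 7.15
eef_pos: [0.527, -0.372, 0.1169]
tcp_rot: [-0.025, 1.0, -0.0, 0.0]
contact_force: [-1.2, 0.5, 2.5]
opening: 0.124
```

The vertical force went from -2.7 to +2.5 N, so the foot is on the tray floor. I release and rise.

{"method": "drive_tool", "body": {
  "deltas": [
    {"dx": 0, "dy": 0, "dz": 0, "rx": 0, "ry": 0, "rz": 0, "jaw": 0.03},
    {"dx": 0, "dy": 0, "dz": 0, "rx": 0, "ry": 0, "rz": 0, "jaw": 0.05},
    {"dx": 0, "dy": 0, "dz": 0, "rx": 0, "ry": 0, "rz": 0, "jaw": 0.0854},
    {"dx": 0, "dy": 0, "dz": 0, "rx": 0, "ry": 0, "rz": 0, "jaw": 0.0854},
    {"dx": 0, "dy": 0, "dz": 0, "rx": 0, "ry": 0, "rz": 0, "jaw": 0.0854},
    {"dx": 0, "dy": 0, "dz": 0, "rx": 0, "ry": 0, "rz": 0, "jaw": 0.0854},
    {"dx": 0, "dy": 0, "dz": 0.03, "rx": 0, "ry": 0, "rz": 0, "jaw": 0.0854},
    {"dx": 0, "dy": 0, "dz": 0.05, "rx": 0, "ry": 0, "rz": 0, "jaw": 0.0854},
    {"dx": 0, "dy": 0, "dz": 0.05, "rx": 0, "ry": 0, "rz": 0, "jaw": 0.0854},
    {"dx": 0, "dy": 0, "dz": 0.04, "rx": 0, "ry": 0, "rz": 0, "jaw": 0.0854},
    {"dx": 0, "dy": 0, "dz": 0, "rx": 0, "ry": 0, "rz": 0, "jaw": 0.0854}
  ]
}}

```text
time: 8.52
eef_pos: [0.528, -0.3731, 0.2914]
tcp_rot: [-0.025, 1.0, -0.003, 0.003]
contact_force: [0.1, 0.4, 0.1]
opening: 1.001
```

```bash
python3 - <<'E'
from h import *
im=shot("scene","pics/s2.png"); cv2.imwrite("pics/s2c.png",cv2.resize(im[200:480,90:370],None,fx=2,fy=2))
E
```

```text
(no output)
```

View pics/s2c.png

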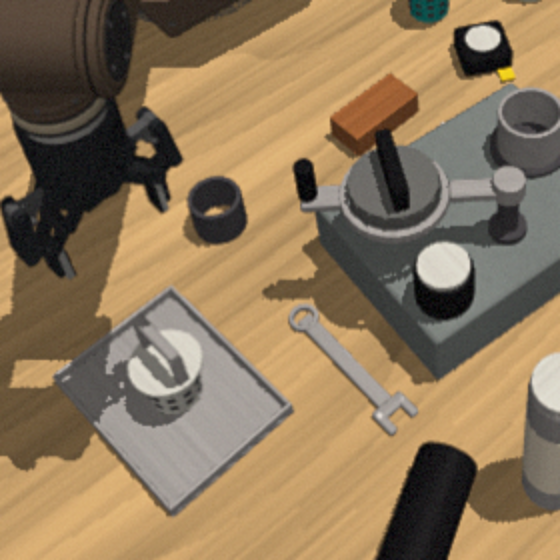

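The strainer stands upright near the tray's centre at crop (168,385). Next is the peg.

{"method": "drive_tool", "body": {
  "deltas": [
    {"dx": -0.001, "dy": 0.036, "dz": 0, "rx": 0, "ry": 0, "rz": 5, "jaw": 0.06},
    {"dx": -0.002, "dy": 0.04, "dz": 0, "rx": 0, "ry": 0, "rz": 5, "jaw": 0.06},
    {"dx": -0.002, "dy": 0.04, "dz": 0, "rx": 0, "ry": 0, "rz": 5, "jaw": 0.06},
    {"dx": -0.001, "dy": 0.04, "dz": 0, "rx": 0, "ry": 0, "rz": 5, "jaw": 0.06},
    {"dx": -0.001, "dy": 0.039, "dz": 0, "rx": 0, "ry": 0, "rz": 2, "jaw": 0.06},
    {"dx": 0, "dy": 0, "dz": -0.04, "rx": 0, "ry": 0, "rz": 0, "jaw": 0.06},
    {"dx": 0, "dy": 0, "dz": -0.04, "rx": 0, "ry": 0, "rz": 0, "jaw": 0.06},
    {"dx": 0, "dy": 0, "dz": -0.018, "rx": 0, "ry": 0, "rz": 0, "jaw": 0.06},
    {"dx": 0, "dy": 0, "dz": 0, "rx": 0, "ry": 0, "rz": 0, "jaw": 0.01},
    {"dx": 0, "dy": 0, "dz": 0, "rx": 0, "ry": 0, "rz": 0, "jaw": 0.01},
    {"dx": 0, "dy": 0, "dz": 0, "rx": 0, "ry": 0, "rz": 0, "jaw": 0.01},
    {"dx": 0, "dy": 0, "dz": 0, "rx": 0, "ry": 0, "rz": 0, "jaw": 0.01},
    {"dx": 0, "dy": 0, "dz": 0, "rx": 0, "ry": 0, "rz": 0, "jaw": 0.01}
  ],
  "squeeze": 25
}}

```text
time: 10.2
eef_pos: [0.5202, -0.1777, 0.1895]
tcp_rot: [-0.216, 0.976, -0.001, 0.001]
contact_force: [-2.0, -4.3, 4.9]
opening: 0.228
```

```bash
python3 - <<'E'
import numpy as np
c=np.array([.6502,-.0262]); a0=np.radians(229.5); a1=np.radians(123.5)
n=17; a=np.linspace(a0,a1,n+1); P=c+.199*np.c_[np.cos(a),np.sin(a)]
print(np.diff(P,axis=0).round(4).tolist(), P[-1])
E
```

```text
[[-0.0157, 0.0149], [-0.014, 0.0165], [-0.0121, 0.018], [-0.0101, 0.0192], [-0.0079, 0.0201], [-0.0057, 0.0209], [-0.0034, 0.0214], [-0.001, 0.0216], [0.0013, 0.0216], [0.0037, 0.0213], [0.006, 0.0208], [0.0082, 0.02], [0.0103, 0.019], [0.0123, 0.0178], [0.0142, 0.0164], [0.0159, 0.0147], [0.0174, 0.0129]] [0.54036454 0.13974328]
```

{"method": "drive_tool", "body": {
  "deltas": [
    {"dx": -0.0157, "dy": 0.0149, "dz": 0, "rx": 0, "ry": 0, "rz": -4.8, "jaw": 0.01},
    {"dx": -0.014, "dy": 0.0165, "dz": 0, "rx": 0, "ry": 0, "rz": -4.8, "jaw": 0.01},
    {"dx": -0.0121, "dy": 0.018, "dz": 0, "rx": 0, "ry": 0, "rz": -4.8, "jaw": 0.01},
    {"dx": -0.0101, "dy": 0.0192, "dz": 0, "rx": 0, "ry": 0, "rz": -4.8, "jaw": 0.01},
    {"dx": -0.0079, "dy": 0.0201, "dz": 0, "rx": 0, "ry": 0, "rz": -4.8, "jaw": 0.01},
    {"dx": -0.0057, "dy": 0.0209, "dz": 0, "rx": 0, "ry": 0, "rz": -4.8, "jaw": 0.01}
  ]
}}

```text
time: 10.95
eef_pos: [0.4543, -0.0673, 0.1894]
tcp_rot: [0.036, 0.999, -0.001, 0.001]
contact_force: [1.1, -2.9, 4.0]
opening: 0.226
```

{"method": "drive_tool", "body": {
  "deltas": [
    {"dx": -0.0034, "dy": 0.0214, "dz": 0, "rx": 0, "ry": 0, "rz": -4.8, "jaw": 0.01},
    {"dx": -0.001, "dy": 0.0216, "dz": 0, "rx": 0, "ry": 0, "rz": -4.8, "jaw": 0.01},
    {"dx": 0.0013, "dy": 0.0216, "dz": 0, "rx": 0, "ry": 0, "rz": -4.8, "jaw": 0.01},
    {"dx": 0.0037, "dy": 0.0213, "dz": 0, "rx": 0, "ry": 0, "rz": -4.8, "jaw": 0.01},
    {"dx": 0.006, "dy": 0.0208, "dz": 0, "rx": 0, "ry": 0, "rz": -4.8, "jaw": 0.01},
    {"dx": 0.0082, "dy": 0.02, "dz": 0, "rx": 0, "ry": 0, "rz": -4.8, "jaw": 0.01},
    {"dx": 0.0103, "dy": 0.019, "dz": 0, "rx": 0, "ry": 0, "rz": -4.8, "jaw": 0.01},
    {"dx": 0.0123, "dy": 0.0178, "dz": 0, "rx": 0, "ry": 0, "rz": -4.8, "jaw": 0.01},
    {"dx": 0.0142, "dy": 0.0164, "dz": 0, "rx": 0, "ry": 0, "rz": -4.8, "jaw": 0.01},
    {"dx": 0.0159, "dy": 0.0147, "dz": 0, "rx": 0, "ry": 0, "rz": -4.8, "jaw": 0.01},
    {"dx": 0.0087, "dy": 0.0065, "dz": 0, "rx": 0, "ry": 0, "rz": -4.8, "jaw": 0.01},
    {"dx": 0, "dy": 0, "dz": 0, "rx": 0, "ry": 0, "rz": 0, "jaw": 0.01}
  ]
}}

```text
time: 12.45
eef_pos: [0.5312, 0.1356, 0.1894]
tcp_rot: [0.474, 0.881, 0.002, 0.0]
contact_force: [0.2, 4.3, 5.8]
opening: 0.225
```

{"method": "drive_tool", "body": {
  "deltas": [
    {"dx": 0.005, "dy": 0.0034, "dz": 0, "rx": 0, "ry": 0, "rz": 0, "jaw": 0.01},
    {"dx": 0, "dy": 0, "dz": 0, "rx": 0, "ry": 0, "rz": 0, "jaw": 0.01}
  ]
}}

```text
time: 12.7
eef_pos: [0.5353, 0.1385, 0.1894]
tcp_rot: [0.475, 0.88, 0.001, -0.0]
contact_force: [-2.3, 2.6, 7.3]
opening: 0.227
```

{"method": "drive_tool", "body": {
  "deltas": [
    {"dx": 0.004, "dy": 0.0027, "dz": 0, "rx": 0, "ry": 0, "rz": 0, "jaw": 0.01},
    {"dx": 0.003, "dy": 0.002, "dz": 0, "rx": 0, "ry": 0, "rz": 0, "jaw": 0.01},
    {"dx": 0, "dy": 0, "dz": 0, "rx": 0, "ry": 0, "rz": 0, "jaw": 0.01}
  ]
}}

```text
time: 13.08
eef_pos: [0.539, 0.141, 0.1892]
tcp_rot: [0.474, 0.88, -0.004, -0.004]
contact_force: [-15.7, -6.4, 14.1]
opening: 0.229
```

The peg lagged 3 mm and the force rose to about 17 N, so the arm is at its stop. I ease off, release, and go above the cap, turning to bar yaw 231 degrees.

{"method": "drive_tool", "body": {
  "deltas": [
    {"dx": -0.0022, "dy": -0.0015, "dz": 0, "rx": 0, "ry": 0, "rz": 0, "jaw": 0.01},
    {"dx": 0, "dy": 0, "dz": 0, "rx": 0, "ry": 0, "rz": 0, "jaw": 0.06},
    {"dx": 0, "dy": 0, "dz": 0, "rx": 0, "ry": 0, "rz": 0, "jaw": 0.06},
    {"dx": 0, "dy": 0, "dz": 0, "rx": 0, "ry": 0, "rz": 0, "jaw": 0.06},
    {"dx": 0, "dy": 0, "dz": 0, "rx": 0, "ry": 0, "rz": 0, "jaw": 0.06},
    {"dx": 0, "dy": 0, "dz": 0.05, "rx": 0, "ry": 0, "rz": 0, "jaw": 0.06},
    {"dx": 0, "dy": 0, "dz": 0.05, "rx": 0, "ry": 0, "rz": 0, "jaw": 0.06},
    {"dx": 0.0048, "dy": -0.0072, "dz": 0, "rx": 0, "ry": 0, "rz": 10.7, "jaw": 0.0854},
    {"dx": 0.0048, "dy": -0.0072, "dz": 0, "rx": 0, "ry": 0, "rz": 10.7, "jaw": 0.0854},
    {"dx": 0.0048, "dy": -0.0072, "dz": 0, "rx": 0, "ry": 0, "rz": 10.7, "jaw": 0.0854},
    {"dx": 0.0048, "dy": -0.0072, "dz": 0, "rx": 0, "ry": 0, "rz": 10.7, "jaw": 0.0854},
    {"dx": 0.0048, "dy": -0.0072, "dz": 0, "rx": 0, "ry": 0, "rz": 10.7, "jaw": 0.0854},
    {"dx": 0.0048, "dy": -0.0072, "dz": 0, "rx": 0, "ry": 0, "rz": 10.7, "jaw": 0.0854},
    {"dx": 0.0048, "dy": -0.0072, "dz": 0, "rx": 0, "ry": 0, "rz": 10.7, "jaw": 0.0854},
    {"dx": 0.0048, "dy": -0.0072, "dz": 0, "rx": 0, "ry": 0, "rz": 10.7, "jaw": 0.0854},
    {"dx": 0.0048, "dy": -0.0072, "dz": 0, "rx": 0, "ry": 0, "rz": 10.7, "jaw": 0.0854},
    {"dx": 0.0038, "dy": -0.0067, "dz": 0, "rx": 0, "ry": 0, "rz": 10.7, "jaw": 0.0854},
    {"dx": 0, "dy": 0, "dz": 0, "rx": 0, "ry": 0, "rz": 0, "jaw": 0.0854}
  ]
}}

```text
time: 15.32
eef_pos: [0.5872, 0.0687, 0.2875]
tcp_rot: [-0.424, 0.906, 0.0, -0.0]
contact_force: [-0.3, 0.5, 0.4]
opening: 1.0
```

```bash
python3 - <<'E'
from h import *
im=shot("scene","pics/s3.png"); cv2.imwrite("pics/s3c.png",cv2.resize(im[170:350,220:440],None,fx=3,fy=3))
E
```

```text
(no output)
```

View pics/s3c.png

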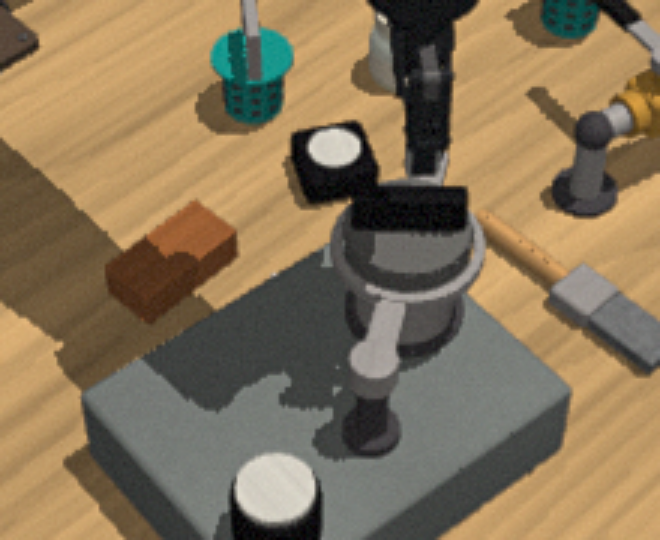

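The cap sits over the neck, with its bar at crop (410,208) running along the jaw-normal direction as predicted. I descend and grip the bar.

{"method": "drive_tool", "body": {
  "deltas": [
    {"dx": 0, "dy": 0, "dz": -0.03, "rx": 0, "ry": 0, "rz": 1, "jaw": 0.0854},
    {"dx": 0, "dy": 0, "dz": -0.03, "rx": 0, "ry": 0, "rz": 0, "jaw": 0.0854},
    {"dx": 0, "dy": 0, "dz": -0.02, "rx": 0, "ry": 0, "rz": 0, "jaw": 0.0854},
    {"dx": 0, "dy": 0, "dz": 0, "rx": 0, "ry": 0, "rz": 0, "jaw": 0.005},
    {"dx": 0, "dy": 0, "dz": 0, "rx": 0, "ry": 0, "rz": 0, "jaw": 0.005},
    {"dx": 0, "dy": 0, "dz": 0, "rx": 0, "ry": 0, "rz": 0, "jaw": 0.005},
    {"dx": 0, "dy": 0, "dz": 0, "rx": 0, "ry": 0, "rz": 0, "jaw": 0.005},
    {"dx": 0, "dy": 0, "dz": 0, "rx": 0, "ry": 0, "rz": 0, "jaw": 0.005},
    {"dx": 0, "dy": 0, "dz": 0, "rx": 0, "ry": 0, "rz": 0, "jaw": 0.005}
  ],
  "squeeze": 60
}}

```text
time: 16.5
eef_pos: [0.5876, 0.0693, 0.2097]
tcp_rot: [-0.433, 0.902, -0.0, 0.001]
contact_force: [-2.1, 0.9, 4.8]
opening: 0.175
```

{"method": "drive_tool", "body": {
  "deltas": [
    {"dx": 0, "dy": 0, "dz": -0.001, "rx": 0, "ry": 0, "rz": -10, "jaw": 0.005},
    {"dx": 0, "dy": 0, "dz": -0.001, "rx": 0, "ry": 0, "rz": -10, "jaw": 0.005},
    {"dx": 0, "dy": 0, "dz": -0.001, "rx": 0, "ry": 0, "rz": -10, "jaw": 0.005},
    {"dx": 0, "dy": 0, "dz": -0.001, "rx": 0, "ry": 0, "rz": -10, "jaw": 0.005},
    {"dx": 0, "dy": 0, "dz": -0.001, "rx": 0, "ry": 0, "rz": -10, "jaw": 0.005},
    {"dx": 0, "dy": 0, "dz": -0.001, "rx": 0, "ry": 0, "rz": -10, "jaw": 0.005},
    {"dx": 0, "dy": 0, "dz": -0.001, "rx": 0, "ry": 0, "rz": -10, "jaw": 0.005},
    {"dx": 0, "dy": 0, "dz": 0, "rx": 0, "ry": 0, "rz": 0, "jaw": 0.005}
  ]
}}

```text
time: 17.5
eef_pos: [0.588, 0.068, 0.2024]
tcp_rot: [0.162, 0.987, -0.001, 0.002]
contact_force: [-0.5, -4.4, 4.9]
opening: 0.178
```

```bash
python3 -c "
from h import *;s=ctrl.get_state();print(s['wrist_torque'],s['contact_force'],s['tcp_rot'])"
```

```text
[-0.76124799  0.14478365 -0.15238258] [-0.47163111 -4.40143306  4.87234519] [ 0.16154787  0.98686293 -0.00104227  0.00165929]
```

{"method": "drive_tool", "body": {
  "deltas": [
    {"dx": 0, "dy": 0, "dz": -0.001, "rx": 0, "ry": 0, "rz": -10, "jaw": 0.005},
    {"dx": 0, "dy": 0, "dz": -0.001, "rx": 0, "ry": 0, "rz": -10, "jaw": 0.005},
    {"dx": 0, "dy": 0, "dz": 0, "rx": 0, "ry": 0, "rz": 0, "jaw": 0.005}
  ]
}}

```text
time: 17.88
eef_pos: [0.5878, 0.0676, 0.2003]
tcp_rot: [0.33, 0.944, -0.001, 0.002]
contact_force: [-1.7, -5.1, 5.0]
opening: 0.177
```

```bash
cat > st.py <<'E'
from h import *
s=ctrl.get_state();q=s['tcp_rot'];print(s['time'],"tau",s['wrist_torque'].round(2),"F",s['contact_force'].round(1),"pos",s['eef_pos'].round(4),"psi",np.degrees(2*np.arctan2(q[1],q[0])).round(1),"q6",s['qpos'][5].round(2))
E
python3 st.py
```

```text
17.875 tau [-0.93  0.25 -0.15] F [-1.7 -5.1  5. ] pos [0.5878 0.0676 0.2003] psi 141.4 q6 -0.95
```

{"method": "drive_tool", "body": {
  "deltas": [
    {"dx": 0, "dy": 0, "dz": -0.001, "rx": 0, "ry": 0, "rz": -10, "jaw": 0.005},
    {"dx": 0, "dy": 0, "dz": 0, "rx": 0, "ry": 0, "rz": 0, "jaw": 0.005}
  ]
}}

```text
time: 18.12
eef_pos: [0.5876, 0.0675, 0.1993]
tcp_rot: [0.411, 0.912, -0.001, 0.001]
contact_force: [-1.3, -5.0, 6.5]
opening: 0.175
```

```bash
python3 st.py
```

```text
18.125 tau [-0.96  0.35 -0.16] F [-1.3 -5.   6.5] pos [0.5876 0.0675 0.1993] psi 131.4 q6 -0.78
```

{"method": "drive_tool", "body": {
  "deltas": [
    {"dx": 0, "dy": 0, "dz": -0.001, "rx": 0, "ry": 0, "rz": -8, "jaw": 0.005},
    {"dx": 0, "dy": 0, "dz": 0, "rx": 0, "ry": 0, "rz": 0, "jaw": 0.005}
  ]
}}

```text
time: 18.38
eef_pos: [0.5876, 0.0673, 0.1985]
tcp_rot: [0.473, 0.881, -0.002, 0.002]
contact_force: [-2.3, -5.7, 5.7]
opening: 0.177
```

```bash
python3 st.py
```

```text
18.375 tau [-1.03  0.47  0.08] F [-2.3 -5.7  5.7] pos [0.5876 0.0673 0.1985] psi 123.5 q6 -0.64
```

{"method": "drive_tool", "body": {
  "deltas": [
    {"dx": 0, "dy": 0, "dz": -0.001, "rx": 0, "ry": 0, "rz": -8, "jaw": 0.005},
    {"dx": 0, "dy": 0, "dz": 0, "rx": 0, "ry": 0, "rz": 0, "jaw": 0.005}
  ]
}}

```text
time: 18.62
eef_pos: [0.5877, 0.0672, 0.1984]
tcp_rot: [0.529, 0.848, -0.003, 0.002]
contact_force: [-3.1, -5.9, 9.5]
opening: 0.18
```

```bash
python3 st.py
```

```text
18.625 tau [-0.96  0.66  1.86] F [-3.1 -5.9  9.5] pos [0.5877 0.0672 0.1984] psi 116.1 q6 -0.51
```

Torque about z rose from -0.16 to 1.86 N m, so the stop is near. I nudge a little further to confirm.

{"method": "drive_tool", "body": {
  "deltas": [
    {"dx": 0, "dy": 0, "dz": 0, "rx": 0, "ry": 0, "rz": -4, "jaw": 0.005},
    {"dx": 0, "dy": 0, "dz": 0, "rx": 0, "ry": 0, "rz": 0, "jaw": 0.005}
  ]
}}

```text
time: 18.88
eef_pos: [0.5876, 0.0673, 0.1983]
tcp_rot: [0.557, 0.831, -0.003, 0.003]
contact_force: [-3.2, -5.1, 8.7]
opening: 0.174
```

```bash
python3 st.py
```

```text
18.875 tau [-0.91  0.61  2.72] F [-3.2 -5.1  8.7] pos [0.5876 0.0673 0.1983] psi 112.3 q6 -0.44
```

{"method": "drive_tool", "body": {
  "deltas": [
    {"dx": 0, "dy": 0, "dz": 0, "rx": 0, "ry": 0, "rz": 0, "jaw": 0.03},
    {"dx": 0, "dy": 0, "dz": 0, "rx": 0, "ry": 0, "rz": 0, "jaw": 0.07},
    {"dx": 0, "dy": 0, "dz": 0, "rx": 0, "ry": 0, "rz": 0, "jaw": 0.07},
    {"dx": 0, "dy": 0, "dz": 0, "rx": 0, "ry": 0, "rz": 0, "jaw": 0.07},
    {"dx": 0, "dy": 0, "dz": 0, "rx": 0, "ry": 0, "rz": 0, "jaw": 0.07},
    {"dx": 0, "dy": 0, "dz": 0.05, "rx": 0, "ry": 0, "rz": 0, "jaw": 0.07},
    {"dx": 0, "dy": 0, "dz": 0.05, "rx": 0, "ry": 0, "rz": 0, "jaw": 0.07},
    {"dx": 0, "dy": 0, "dz": 0.03, "rx": 0, "ry": 0, "rz": 0, "jaw": 0.07},
    {"dx": -0.015, "dy": 0.05, "dz": 0, "rx": 0, "ry": 0, "rz": 8, "jaw": 0.06},
    {"dx": -0.015, "dy": 0.05, "dz": 0, "rx": 0, "ry": 0, "rz": 8, "jaw": 0.06},
    {"dx": 0, "dy": 0, "dz": 0, "rx": 0, "ry": 0, "rz": 0, "jaw": 0.06}
  ]
}}

```text
time: 20.25
eef_pos: [0.556, 0.1718, 0.326]
tcp_rot: [0.442, 0.897, 0.0, -0.0]
contact_force: [-0.3, -0.1, 0.4]
opening: 0.705
```

```bash
python3 st.py; python3 - <<'E'
from h import *
im=shot("scene","pics/s4.png"); s=cv2.imread("pics/scene0.png")
a=cv2.resize(im[215:325,310:410],None,fx=4,fy=4,interpolation=cv2.INTER_CUBIC); b=cv2.resize(s[145:255,395:485],None,fx=4,fy=4,interpolation=cv2.INTER_CUBIC)
cv2.imwrite("pics/s4c.png",np.hstack([a,b]))
print(at_z("top",(160+272/8-.4,180+172/8-.4),.14))
for X in([.5707,.3868,.13],[.5707,.3868,.122],[.462,.41,.129]): print((proj("scene",[X])[0]-[395,145])*4+[400,0])
E
```

```text
20.25 tau [-0.02  0.01 -0.02] F [-0.3 -0.1  0.4] pos [0.556  0.1718 0.326 ] psi 127.6 q6 -0.53
[0.5688 0.3844 0.14  ]
[590.65245694 161.40134194]
[588.75022223 171.15842369]
[479.14987073  60.98481207]
```

View pics/s4c.png

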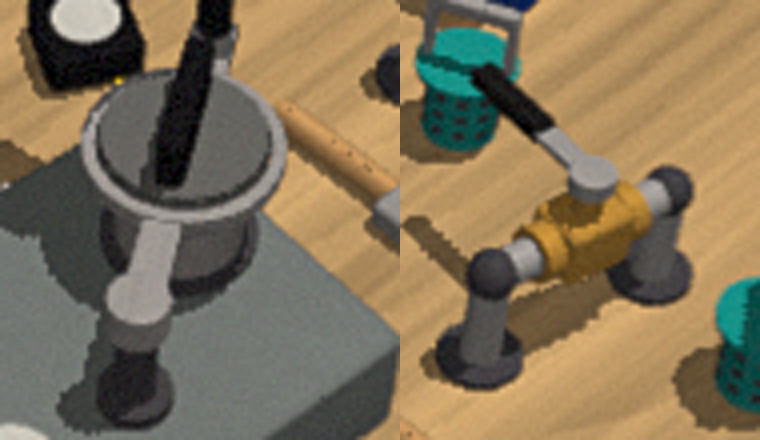

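The cap is seated in its collar with the bar turned at left crop (183,110). The drop of 11.3 mm is 1.88 rad, which fits it being tight. The valve hub is at right crop (592,173) with the lever end at (482,70), in agreement with my estimate. Next is the valve lever.

{"method": "drive_tool", "body": {
  "deltas": [
    {"dx": -0.0114, "dy": 0.0388, "dz": 0, "rx": 0, "ry": 0, "rz": 6.7, "jaw": 0.06},
    {"dx": -0.0114, "dy": 0.0388, "dz": 0, "rx": 0, "ry": 0, "rz": 6.7, "jaw": 0.06},
    {"dx": -0.0114, "dy": 0.0388, "dz": 0, "rx": 0, "ry": 0, "rz": 6.7, "jaw": 0.06},
    {"dx": -0.0114, "dy": 0.0388, "dz": 0, "rx": 0, "ry": 0, "rz": 6.7, "jaw": 0.06},
    {"dx": -0.0114, "dy": 0.0388, "dz": 0, "rx": 0, "ry": 0, "rz": 6.7, "jaw": 0.06},
    {"dx": -0.0114, "dy": 0.0388, "dz": 0, "rx": 0, "ry": 0, "rz": 6.7, "jaw": 0.06},
    {"dx": 0, "dy": 0, "dz": -0.05, "rx": 0, "ry": 0, "rz": 0, "jaw": 0.06},
    {"dx": 0, "dy": 0, "dz": -0.05, "rx": 0, "ry": 0, "rz": 0, "jaw": 0.06},
    {"dx": 0, "dy": 0, "dz": -0.05, "rx": 0, "ry": 0, "rz": 0, "jaw": 0.06},
    {"dx": 0, "dy": 0, "dz": -0.03, "rx": 0, "ry": 0, "rz": 0, "jaw": 0.06},
    {"dx": 0, "dy": 0, "dz": -0.018, "rx": 0, "ry": 0, "rz": 0, "jaw": 0.06},
    {"dx": 0, "dy": 0, "dz": 0, "rx": 0, "ry": 0, "rz": 0, "jaw": 0.01},
    {"dx": 0, "dy": 0, "dz": 0, "rx": 0, "ry": 0, "rz": 0, "jaw": 0.01},
    {"dx": 0, "dy": 0, "dz": 0, "rx": 0, "ry": 0, "rz": 0, "jaw": 0.01},
    {"dx": 0, "dy": 0, "dz": 0, "rx": 0, "ry": 0, "rz": 0, "jaw": 0.01},
    {"dx": 0, "dy": 0, "dz": 0, "rx": 0, "ry": 0, "rz": 0, "jaw": 0.01}
  ],
  "squeeze": 30
}}

```text
time: 22.3
eef_pos: [0.49, 0.4027, 0.13]
tcp_rot: [0.108, 0.994, 0.001, 0.002]
contact_force: [1.4, 2.4, 5.1]
opening: 0.207
```

```bash
python3 st.py; python3 - <<'E'
import numpy as np
c=np.array([.5707,.3868]); a=np.radians(np.linspace(168,123,10)); P=c+.085*np.c_[np.cos(a),np.sin(a)]
print(np.diff(P,axis=0).round(4).tolist(),P[-1])
E
```

```text
22.3 tau [ 0.14 -0.22  0.28] F [1.4 2.4 5.1] pos [0.49   0.4027 0.13  ] psi 167.5 q6 -0.83
[[0.0019, 0.0072], [0.0025, 0.007], [0.0031, 0.0067], [0.0037, 0.0065], [0.0042, 0.0061], [0.0047, 0.0057], [0.0052, 0.0053], [0.0056, 0.0048], [0.006, 0.0043]] [0.52440568 0.458087  ]
```

{"method": "drive_tool", "body": {
  "deltas": [
    {"dx": 0.0019, "dy": 0.0072, "dz": 0, "rx": 0, "ry": 0, "rz": -5, "jaw": 0.01},
    {"dx": 0.0025, "dy": 0.007, "dz": 0, "rx": 0, "ry": 0, "rz": -5, "jaw": 0.01},
    {"dx": 0.0031, "dy": 0.0067, "dz": 0, "rx": 0, "ry": 0, "rz": -5, "jaw": 0.01},
    {"dx": 0.0037, "dy": 0.0065, "dz": 0, "rx": 0, "ry": 0, "rz": -5, "jaw": 0.01},
    {"dx": 0.0042, "dy": 0.0061, "dz": 0, "rx": 0, "ry": 0, "rz": -5, "jaw": 0.01},
    {"dx": 0.0047, "dy": 0.0057, "dz": 0, "rx": 0, "ry": 0, "rz": -5, "jaw": 0.01},
    {"dx": 0.0052, "dy": 0.0053, "dz": 0, "rx": 0, "ry": 0, "rz": -5, "jaw": 0.01},
    {"dx": 0.0056, "dy": 0.0048, "dz": 0, "rx": 0, "ry": 0, "rz": -5, "jaw": 0.01},
    {"dx": 0.006, "dy": 0.0043, "dz": 0, "rx": 0, "ry": 0, "rz": -5, "jaw": 0.01},
    {"dx": 0, "dy": 0, "dz": 0, "rx": 0, "ry": 0, "rz": 0, "jaw": 0.01},
    {"dx": 0, "dy": 0, "dz": 0, "rx": 0, "ry": 0, "rz": 0, "jaw": 0.01}
  ]
}}

```text
time: 23.68
eef_pos: [0.5267, 0.4558, 0.13]
tcp_rot: [0.482, 0.876, 0.001, 0.001]
contact_force: [0.5, 0.6, 5.7]
opening: 0.2
```

```bash
python3 st.py
```

```text
23.675 tau [-0.13 -0.1  -0.23] F [0.5 0.6 5.7] pos [0.5267 0.4558 0.13  ] psi 122.4 q6 0.0
```

{"method": "drive_tool", "body": {
  "deltas": [
    {"dx": 0, "dy": 0, "dz": 0, "rx": 0, "ry": 0, "rz": 0, "jaw": 0.03},
    {"dx": 0, "dy": 0, "dz": 0, "rx": 0, "ry": 0, "rz": 0, "jaw": 0.06},
    {"dx": 0, "dy": 0, "dz": 0, "rx": 0, "ry": 0, "rz": 0, "jaw": 0.06},
    {"dx": 0, "dy": 0, "dz": 0, "rx": 0, "ry": 0, "rz": 0, "jaw": 0.06},
    {"dx": 0, "dy": 0, "dz": 0, "rx": 0, "ry": 0, "rz": 0, "jaw": 0.06},
    {"dx": 0, "dy": 0, "dz": 0.05, "rx": 0, "ry": 0, "rz": 0, "jaw": 0.06},
    {"dx": 0, "dy": 0, "dz": 0.05, "rx": 0, "ry": 0, "rz": 0, "jaw": 0.06},
    {"dx": 0, "dy": 0, "dz": 0.05, "rx": 0, "ry": 0, "rz": 0, "jaw": 0.06},
    {"dx": 0, "dy": 0, "dz": 0.04, "rx": 0, "ry": 0, "rz": 0, "jaw": 0.06},
    {"dx": -0.03, "dy": 0.045, "dz": 0, "rx": 0, "ry": 0, "rz": 0, "jaw": 0.06},
    {"dx": -0.03, "dy": 0.045, "dz": 0, "rx": 0, "ry": 0, "rz": 0, "jaw": 0.06},
    {"dx": -0.03, "dy": 0.045, "dz": 0, "rx": 0, "ry": 0, "rz": 0, "jaw": 0.06},
    {"dx": -0.03, "dy": 0.045, "dz": 0, "rx": 0, "ry": 0, "rz": 0, "jaw": 0.06},
    {"dx": 0, "dy": 0, "dz": 0, "rx": 0, "ry": 0, "rz": 0, "jaw": 0.06}
  ]
}}

```text
time: 25.42
eef_pos: [0.4023, 0.6383, 0.3172]
tcp_rot: [0.479, 0.878, -0.0, -0.0]
contact_force: [0.5, -0.8, 0.6]
opening: 0.7
```

```bash
python3 - <<'E'
from h import *
im=shot("top","pics/t5.png"); cv2.imwrite("pics/t5c.png",cv2.resize(im[130:330,150:510],(792,440),interpolation=cv2.INTER_CUBIC))
E
```

```text
(no output)
```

View pics/t5c.png

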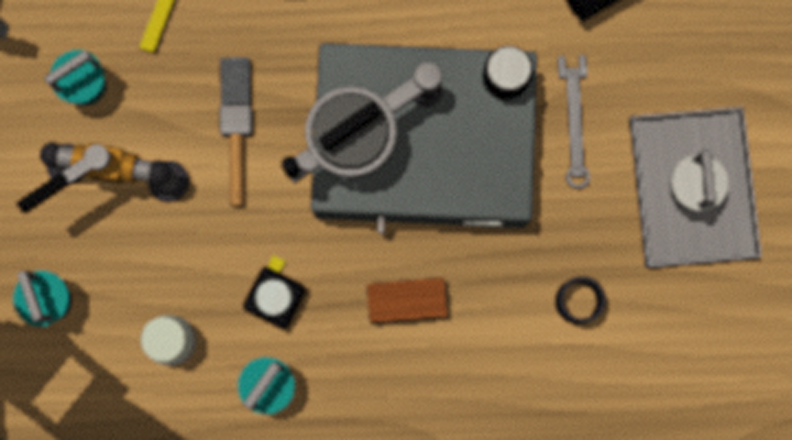

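```bash
python3 - <<'E'
from h import *
C=lambda x,y:(150+x/2.2-.3,130+y/2.2-.3)
ang=lambda e,h:np.degrees(np.arctan2(*(e-h)[1::-1])).round(1)
h=at_z("top",C(97,157),.13);e=at_z("top",C(22,207),.129);print("valve",h,e,ang(e,h),"opened",167.95-ang(e,h))
p=at_z("top",C(292,168),.207);po=at_z("top",C(428,76),.168);print("arm",ang(p,np.array([.6502,-.0262,0])),ang(p,po),"stop 123.5")
b=[at_z("top",C(*q),.198) for q in((325,147),(383,104))];print("capbar",ang(b[0],b[1]))
E
python3 st.py
```

```text
valve [0.5708 0.3862 0.13  ] [0.5115 0.4805 0.129 ] 122.2 opened 45.749999999999986
arm 124.8 124.9 stop 123.5
capbar 125.3
25.475 tau [-0.01 -0.    0.02] F [ 0.3 -0.  -0.2] pos [0.404  0.6367 0.3173] psi 122.7 q6 0.3
```

The lever is open about 45.7 degrees, the arm is about 1.3 degrees from its stop and the cap bar lines up with the arm. The strainer is upright in the tray, the bystanders look unmoved and the arm is clear, so I hand in.

```bash
python3 -c "
from h import *;print(workorder.sign_off())"
```

```text
the job is handed in; nothing more can be done
None
```

The job is done and handed in at about 25.5 s of the 72 s allowed. I lifted the strainer out by its bar and stood it in the drip tray. Then I swung the arm to its stop, screwed the cap down clockwise, and turned the valve lever 45 degrees.

Last checks; sign-off gives no verdict, so these are my own readings:
- **Strainer:** upright near the tray's centre, let go after the floor contact showed in the vertical force.
- **Swing arm:** about 1.3 degrees from its stop in the final picture. The limit is 5.2 degrees, and I felt the stop at about 17 N.
- **Cap:** the turning torque rose to 2.7 N m and the descent stalled after about 1.9 rad. The pads probably slipped on the bar over the last few degrees, so this points to tight but does not measure the cap angle itself.
- **Valve:** about 45.7 degrees open in the final picture, and 45.1 degrees by the tool's turn.
- **Bystanders and robot:** the bystanders looked unmoved and the arm was clear of everything. No check failed.

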